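Clean, load and tighten the coupler inspection clamp

TASK

Scrape all the mortar crumbs off the bed of the clamping fixture into the chip tray at its end, using the scraper block and not your fingers, and put the scraper back standing on its rubber mat. With the bed clean, stand every galvanised beam clamp on it, bolt head up, lengthwise from the fence to the sliding jaw, and close the jaw on them with the ratchet lever: turn it clockwise, lift it off its serrations at the end of its swing to bring it back, let it drop in and turn again, until all the clamps are held against the fence and the lever is tight, and leave the lever down in its serrations. Leave the other gear where it lies.

Things in the scene. Friction and masses are not known exactly. Their poses are not given: they have to be found in the camera images.
- fixture: clamping fixture, fixed to the blue cage floor. Origin: on the floor under the middle of the bed, z up. A dark steel base with a flat bed on top, a fixed fence along the bed's -x side, a sliding jaw along its +x side, behind the jaw a grey spindle housing (x = 90..144, y = -55..55, top z = 75 mm) with the black ratchet lever on top (vertical axis at x = 110, y = 0), and a chip tray at its +y end
- bed_centre (a point): centre of the bed's surface: x = 0, y = 0, z = 35 mm of the fixture, same axes. The free lane is x = -42..42 mm with the jaw open, y = -120..120 mm, open at both ends. The fence fills x = -62..-42 mm and is 20 mm high; the clamps are pressed against its face at x = -42
- tray_centre (a point): centre of the chip tray's floor: x = 0, y = 168.5, z = 3 mm of the fixture. Open steel tray, x = -65..65, y = 121..216 mm, rim at z = 30 mm, 5 mm below the bed, so what is pushed off that end of the bed drops in
- jaw_pad: steel pressure bar on the front of the sliding jaw, 226 mm long (fixture y), 12 mm thick, top 22 mm above the bed, sprung on the jaw (8 N/mm, gives up to 8 mm). With the jaw open its origin is the fixture's; it moves to the fixture's -x as it closes
- pad_face (a point): middle of the pressing face of that bar: at x = 42 mm of the fixture when the jaw is open
- spindle (a joint): turn of the clamp spindle in rad, clockwise from above positive: 0 jaw open (as at the start), 2.6 end stop. Closes the jaw 7 mm per rad; meets 70 mm clamps at about 2.0, then squeezes the sprung bar; tight from 2.3 on. Stiff (0.4 N m, up to 0.7 N m when squeezing), stays where it is left
- lever (a joint): swing of the ratchet lever in rad, clockwise from above positive: 0 when its arm points to the fixture's +x, away from the bed; two stop pins limit it to -0.85..0.85. Down in the serrations it turns the spindle with it, both ways (16 serrations, 0.02 rad play: it seats where lever minus spindle is a multiple of 0.393); lifted it swings freely
- lever_lift (a joint): height of the lever above its seat in m, 0 to 0.010: 0 seated in the serrations, clear of them above 0.004; about 0.003 when it rests on a crest, from where it drops in if swung by up to 0.2 rad. A spring holds it down: 5 N to start lifting, 7 N at the top
- lever_grip (a point): where to hold the lever: centre of its round bar end (dia. 18 mm, outermost 30 mm of the arm), 85 mm out from the lever axis, 120 mm above the floor when down; moves with the lever and its lift. x points level outward along the arm; the arm rises outward by 12 degrees and ends 109 mm from the axis. Grip it across from above
- scraper: scraper block, 0.25 kg: wooden block with flat steel-faced foot 76 (x) x 58 (y) x 22 mm high, on it a grip 60 (x) x 24 mm (y) from z = 22 to 66 mm. Origin: centre of its underside, z up. Grip it across the 24 mm, 43 to 50 mm above the underside. It fits the bed's lane with its x along the fixture's x
- mat: black rubber mat on the cage floor on which the scraper stands, 120 (x) x 110 (y) x 4 mm. Origin: centre of its underside
- clamp0: galvanised beam clamp, one of 2 or 3 alike (absent: None): C-shaped casting 70 (x) x 42 (y) x 42 mm, 0.45 kg, with a bolt head dia. 18 x 8 mm on top. Origin: centre of its flat underside; z points up, out of the bolt head. Its side faces y = +-21 mm are flat: all along below z = 12, x = 13..35 up to z = 42, and x = -21..35 for z = 31..42; grip across them from above, 25 to 35 mm above the underside
- clamp1: galvanised beam clamp, one of 2 or 3 alike (absent: None): C-shaped casting 70 (x) x 42 (y) x 42 mm, 0.45 kg, with a bolt head dia. 18 x 8 mm on top. Origin: centre of its flat underside; z points up, out of the bolt head. Its side faces y = +-21 mm are flat: all along below z = 12, x = 13..35 up to z = 42, and x = -21..35 for z = 31..42; grip across them from above, 25 to 35 mm above the underside
- clamp2: galvanised beam clamp, one of 2 or 3 alike (absent: None): C-shaped casting 70 (x) x 42 (y) x 42 mm, 0.45 kg, with a bolt head dia. 18 x 8 mm on top. Origin: centre of its flat underside; z points up, out of the bolt head. Its side faces y = +-21 mm are flat: all along below z = 12, x = 13..35 up to z = 42, and x = -21..35 for z = 31..42; grip across them from above, 25 to 35 mm above the underside
- crumb0: loose crumb of set mortar, one of three to five (absent: None), about 20 x 16 x 13 mm, 12 g, lying on the fixture's bed at the start. Origin: centre of its underside when upright; it may roll over
- crumb1: loose crumb of set mortar, one of three to five (absent: None), about 20 x 16 x 13 mm, 12 g, lying on the fixture's bed at the start. Origin: centre of its underside when upright; it may roll over
- crumb2: loose crumb of set mortar, one of three to five (absent: None), about 20 x 16 x 13 mm, 12 g, lying on the fixture's bed at the start. Origin: centre of its underside when upright; it may roll over
- crumb3: loose crumb of set mortar, one of three to five (absent: None), about 20 x 16 x 13 mm, 12 g, lying on the fixture's bed at the start. Origin: centre of its underside when upright; it may roll over
- crumb4: loose crumb of set mortar, one of three to five (absent: None), about 20 x 16 x 13 mm, 12 g, lying on the fixture's bed at the start. Origin: centre of its underside when upright; it may roll over
- joint_pin: bystander: rusty tube joint pin lying down, dia. 37 x 170 mm; origin under its middle, x along it
- rail_cap: bystander: orange plastic guardrail cap, dia. 68 x 46 mm, standing on its flange; origin under its centre
- half_coupler: bystander: galvanised half coupler, open half-round seat on a square foot with an upright bolt, about 80 x 46 x 60 mm high; origin under its foot
- spanner: bystander: steel scaffold spanner 220 mm long lying flat; origin under its middle
- padlock: bystander: brass padlock lying flat, 60 x 34 x 18 mm; origin under its body
Mind the look-alikes: they are no part of the job. What is shaped like the clamp2 but blue or turquoise is not meant. There is more than one size of the scraper; the one meant has the size given above.

How it is judged:
On the way, in this order (a step that is already met when the one before it is completed fails the run):
1. all the crumbs have been scraped off the bed into the chip tray (x of crumb0 in the frame of fixture between -0.065 and 0.065 m and y of crumb0 in the frame of fixture between 0.12 and 0.22 m and z of each of crumb0, crumb1, crumb2, crumb3, crumb4 in the frame of fixture below 0.042 m and x of crumb1 in the frame of fixture between -0.065 and 0.065 m and y of crumb1 in the frame of fixture between 0.12 and 0.22 m and x of crumb2 in the frame of fixture between -0.065 and 0.065 m and y of crumb2 in the frame of fixture between 0.12 and 0.22 m and x of crumb3 in the frame of fixture between -0.065 and 0.065 m and y of crumb3 in the frame of fixture between 0.12 and 0.22 m and x of crumb4 in the frame of fixture between -0.065 and 0.065 m and y of crumb4 in the frame of fixture between 0.12 and 0.22 m), for 0.2 s.
2. every beam clamp stands on the clean bed, bolt head up, lengthwise between fence and jaw, let go (x of clamp0 in the frame of fixture between -0.014 and 0.014 m and y of clamp0 in the frame of fixture between -0.101 and 0.101 m and z of clamp0 in the frame of fixture between 0.031 and 0.04 m and angle between each of clamp0, clamp1, clamp2's own z axis and vertical below 0.08 rad and angle between the x axis of each of clamp0, clamp1, clamp2 and the x axis of fixture, either way round below 0.15 rad and contact force between the fingers and clamp0 below 0.2 N and x of clamp1 in the frame of fixture between -0.014 and 0.014 m and y of clamp1 in the frame of fixture between -0.101 and 0.101 m and z of clamp1 in the frame of fixture between 0.031 and 0.04 m and contact force between the fingers and clamp1 below 0.2 N and x of clamp2 in the frame of fixture between -0.014 and 0.014 m and y of clamp2 in the frame of fixture between -0.101 and 0.101 m and z of clamp2 in the frame of fixture between 0.031 and 0.04 m and contact force between the fingers and clamp2 below 0.2 N), for 0.2 s.
3. with the jaw part closed, the lever has been lifted off its serrations to swing back (value of joint spindle above 0.25 rad and value of joint lever_lift above 0.004 m), for 0.05 s.
4. turned again until the jaw is tight (value of joint spindle above 2.3 rad and value of joint lever_lift below 0.003 m), for 0.2 s.
At the end, for the whole second after the job is handed in: Spindle at 2.3 rad or more, lever down (2.5 mm); every clamp on the bed, upright (4.5 deg), across the lane (8 deg), against the fence (5 mm), pressed by the jaw with 2 N or more; every crumb in the chip tray; scraper upright on its mat (centre over it); all at rest (all of step 1 and value of joint spindle above 2.28 rad and value of joint lever_lift below 0.0025 m and x of clamp0 in the frame of fixture between -0.012 and -0.002 m and y of clamp0 in the frame of fixture between -0.101 and 0.101 m and z of clamp0 in the frame of fixture between 0.031 and 0.04 m and angle between each of clamp0, clamp1, clamp2's own z axis and vertical below 0.08 rad and angle between the x axis of each of clamp0, clamp1, clamp2 and the x axis of fixture, either way round below 0.15 rad and contact force between each of clamp0, clamp1, clamp2 and jaw_pad above 2 N and linear speed of each of clamp0, clamp1, clamp2, scraper below 0.02 m/s and x of clamp1 in the frame of fixture between -0.012 and -0.002 m and y of clamp1 in the frame of fixture between -0.101 and 0.101 m and z of clamp1 in the frame of fixture between 0.031 and 0.04 m and x of clamp2 in the frame of fixture between -0.012 and -0.002 m and y of clamp2 in the frame of fixture between -0.101 and 0.101 m and z of clamp2 in the frame of fixture between 0.031 and 0.04 m and x of scraper in the frame of mat between -0.06 and 0.06 m and y of scraper in the frame of mat between -0.055 and 0.055 m and z of scraper in the frame of mat between 0 and 0.009 m and angle between scraper's own z axis and vertical below 0.1 rad); the robot touches nothing.
It fails at once if the joint pin, guardrail cap, half coupler, spanner or padlock is moved from its place by more than 40 mm (distance of any of joint_pin, rail_cap, half_coupler, spanner, padlock from where it was at the start of the episode above 0.04 m).
It fails at once if a crumb is pushed or picked with the fingers, the arm or a beam clamp instead of the scraper ((contact force between the fingers and crumb0 above 1 N or contact force between the fingers and crumb1 above 1 N or contact force between the fingers and crumb2 above 1 N or contact force between the fingers and crumb3 above 1 N or contact force between the fingers and crumb4 above 1 N) or (contact force between the arm and crumb0 above 1 N or contact force between the arm and crumb1 above 1 N or contact force between the arm and crumb2 above 1 N or contact force between the arm and crumb3 above 1 N or contact force between the arm and crumb4 above 1 N) or (contact force between clamp0 and crumb0 above 1 N or contact force between clamp0 and crumb1 above 1 N or contact force between clamp0 and crumb2 above 1 N or contact force between clamp0 and crumb3 above 1 N or contact force between clamp0 and crumb4 above 1 N) or (contact force between clamp1 and crumb0 above 1 N or contact force between clamp1 and crumb1 above 1 N or contact force between clamp1 and crumb2 above 1 N or contact force between clamp1 and crumb3 above 1 N or contact force between clamp1 and crumb4 above 1 N) or (contact force between clamp2 and crumb0 above 1 N or contact force between clamp2 and crumb1 above 1 N or contact force between clamp2 and crumb2 above 1 N or contact force between clamp2 and crumb3 above 1 N or contact force between clamp2 and crumb4 above 1 N)).
Of clamp0, clamp1, clamp2 only 2 to 3 are there at a start; the rules pass over those that are not, and their reading is None.
Of crumb0, crumb1, crumb2, crumb3, crumb4 only 3 to 5 are there at a start; the rules pass over those that are not, and their reading is None.
At some moment in a run one of clamp0, clamp1, clamp2, scraper may be knocked a few centimetres aside while the robot is not near it.
Once in a run the grip may slacken for a moment while it holds something.
It also fails if it takes over 210 s, if anything falls off the work surface, if the arm or the gripper's body presses on something with over 40 N, if the wrist force passes 120 N, or if a joint passes its speed limit or range.

ROBOT

A 6-joint arm with a two-finger parallel gripper is mounted at the origin on the work surface. World frame = base frame: x ahead of the robot, y to its left, z up, the work surface at z = 0. Lengths are in m, angles in rad, forces in N, time in s.
With the tool pointing down it reaches from about 0.35 to 0.875 m from the base axis. Payload 15.5 kg.
Tool frame: the origin (TCP) lies on the centre line of the jaws, within the pads' length; the fingertips stand 22 mm ahead of it and the grasp point (between the pads) lies 3 mm ahead of it; z points along the fingers, y is the line along which they close (so a half turn about z gives the same grasp; the last joint's range is limited). The gripper opens to 85 mm and grips with 20 to 120 N. Pads are 22 mm wide; open, the fingers measure 114 mm over their backs; the gripper's body (76 mm by 85 mm) begins 54 mm behind the grasp point. The pads swing forward as they close: fully open they stand 13 mm farther back than shut.
Start: joints at [1.135, 0.494, 1.345, -0, 1.302, -0.096], TCP at [0.208, 0.589, 0.253] pointing down, gripper open.
Joint ranges: [-2.91, 2.91], [-0.82, 2.16], [0.22, 2.67], [-1.22, 4.37], [0.12, 2.79], [-3.08, 3.08]. Speed limits (rad/s): [1.89, 1.89, 2.57, 3.01, 3.01, 3.01].

INTERFACE

Orientations are given as a unit quaternion [x, y, z, w].
In Python, from workcell import r gives the robot as it stands. The module is installed in compiled form; this text tells all that it offers.
- The arm moves only by the shell command python3 -m crank 'ROWS'. ROWS is JSON, a list that holds one entry, the list of rows, each a list of 7 numbers: the shift along the tool's x, y, z each as a share of 120 mm, from -1 to 1, then the turn, a rotation vector about the tool's x, y, z each as a share of 45 degrees, from -1 to 1, then the closure, from 0 (fully open) to 1 (shut). In form: [[[dx, dy, dz, wx, wy, wz, jaw], ...]]. A call has 1 to 20 rows; each row shifts and turns the commanded pose from where the row before left it, along the tool's axes as they then stand; what a row does not reach is not made up. A row lasts 1/12 s, in which the tool goes at most 41.7 mm and 7.16 degrees, less where a joint would pass 70% of its speed; a pose out of reach is approached as far as the arm can. A call with a number of a shift or a turn outside -1 to 1 is refused whole. A call with a gripper value outside its range is refused whole. The fingers move at their own pace and stop on an object; the grip force is fixed at half the most. Time passes only in rows, so rows that do not move let the fingers close. It gives the time, the measured TCP pose, the force, the opening and the grip force at its end, in the units of the state.
- r.read_state(): the state, without advancing time (a new reading comes with each control period).
- r.get_image(name): name is "side" or "top" or "wrist"; returns (picture, depth): 420x560x3 uint8, blue, green, red; 420x560 float32, m along the optical axis (not along the pixel's ray), 0 where there is no reading.
- r.calibration(name): a dict with "mtx" (3x3 intrinsics, pixels), "R" (3x3) and "t" (3): a world point X has camera coordinates R X + t; the wrist camera has in their place "T_tool_cam" (4x4, takes a point from camera to tool coordinates, whose origin is the TCP and whose axes are the flange's). Camera axes: x right, y down, z forward; pixel columns grow to the right and rows downward; lengths in m; the calibration is good to about 2 mm. A picture is of the moment at which its call begins: read the wrist's pose just before it. calibration takes no time and is no camera call.
- r.job_done(): hands the job in; it is judged then, once.
The state is a dict: "t": time; "joints": joint angles; "joint_velocities": joint speeds; "effort": joint torques, N m; "eef_pos": TCP position; "ee_rot": TCP orientation; "wrist_force": force on the tool from outside, world axes, zero at the start; "ft_torque": the same for the moment, N m; "opening": finger opening in m; "gripper_force": force on a finger pad.
Only numpy, scipy, OpenCV 4.12 (cv2) and the standard library are available. Lean on these libraries where they do the work, as an engineer would, in place of code of your own. Each camera call takes 0.05 s, during which the arm holds its last target. There are 200 camera calls.

## Working session

There is one attempt and no reset: what is moved stays moved. The work goes in short steps, Python scripts to look and compute and a shell command to move; the robot and the scene stay as the last step left them, time stands still between calls to the robot, and variables do not carry over. Pictures are saved under pics/ and viewed, at most 14 in all, crops included, and the job is handed in when it is done.

```bash
mkdir -p pics
cat > h.py <<'E'
import numpy as np,cv2
from workcell import r
from scipy.spatial.transform import Rotation as Ro
def cam(n):
    s=r.read_state(); im,d=r.get_image(n); c=r.calibration(n); K=np.array(c["mtx"])
    if n=="wrist":
        T=np.eye(4);T[:3,:3]=Ro.from_quat(s["ee_rot"]).as_matrix();T[:3,3]=s["eef_pos"]
        M=T@np.array(c["T_tool_cam"])
    else:
        M=np.eye(4);R=np.array(c["R"]);M[:3,:3]=R.T;M[:3,3]=-R.T@np.array(c["t"])
    return im,d,K,M
def cloud(d,K,M):
    v,u=np.mgrid[:d.shape[0],:d.shape[1]]
    P=np.stack([(u-K[0,2])/K[0,0]*d,(v-K[1,2])/K[1,1]*d,d],-1)
    W=P@M[:3,:3].T+M[:3,3]; W[d<=0]=np.nan
    return W
def proj(X,K,M):
    c=M[:3,:3].T@(np.array(X)-M[:3,3]); p=K@c; return p[:2]/p[2]
def ray(u,v,K,M,z):
    q=M[:3,:3]@np.array([(u-K[0,2])/K[0,0],(v-K[1,2])/K[1,1],1]); o=M[:3,3]
    return o+q*(z-o[2])/q[2]
def st():
    s=r.read_state(); print("t",round(s["t"],2),"p",np.round(s["eef_pos"],4),"R",np.round(Ro.from_quat(s["ee_rot"]).as_matrix(),3).tolist(),"f",np.round(s["wrist_force"],1),"op",round(s["opening"],4),"gf",round(s["gripper_force"],1))
    return s
E
python3 - <<'E'
from h import *
st()
for n in("top","side"):
    im,d,K,M=cam(n); cv2.imwrite(f"pics/{n}0.png",im); np.savez(f"{n}0.npz",im=im,d=d,K=K,M=M); print(n,M.round(3).tolist(),K.tolist())
E
```

```text
t 0.0 p [0.2082 0.5889 0.2527] R [[-0.943, 0.333, -0.001], [0.333, 0.943, -0.001], [0.0, -0.001, -1.0]] f [ 0.2 -0.9 -0.2] op 0.0851 gf 0.0
top [[0.018, -0.997, 0.08, 0.464], [-1.0, -0.017, 0.013, -0.06], [-0.011, -0.08, -0.997, 1.421], [0.0, 0.0, 0.0, 1.0]] [[505.7426669870527, 0.0, 274.21848288304506], [0.0, 505.7426669870527, 210.65863197058093], [0.0, 0.0, 1.0]]
side [[0.954, -0.216, 0.206, 0.274], [-0.298, -0.642, 0.706, -1.017], [-0.02, -0.735, -0.678, 1.03], [0.0, 0.0, 0.0, 1.0]] [[424.9332878239849, 0.0, 282.44121174266013], [0.0, 424.9332878239849, 209.3279540304332], [0.0, 0.0, 1.0]]
```

View pics/top0.png

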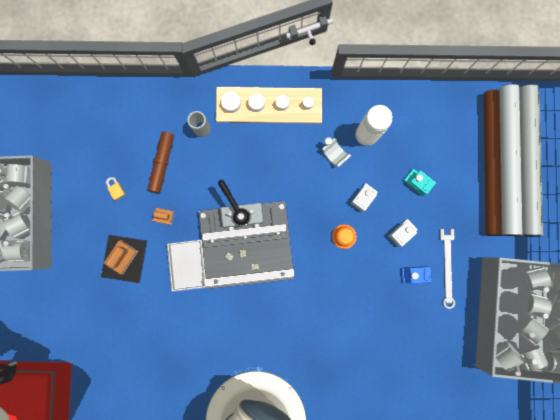

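View pics/side0.png

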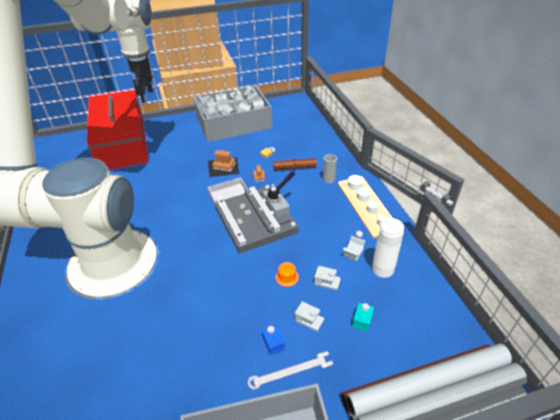

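The top view shows:
- The fixture is at about (245,245), with its tray to the left (world +y), its fence at the bottom and its lever pointing to (224,183).
- There are 3 crumbs, at about (229,256), (242,253) and (255,267).
- The scraper stands on its mat at (122,257). The small look-alike is at (162,216).
- The two clamps are at (364,197) and (403,233), and the half coupler is at (335,152).

Run:
```python
from h import *
for n in("top",):
    f=np.load(f"{n}0.npz");im,d,K,M=f["im"],f["d"],f["K"],f["M"]; W=cloud(d,K,M); z=W[...,2]
    def reg(nm,m,minpx=15):
        c,l,s,ce=cv2.connectedComponentsWithStats(m.astype(np.uint8))
        for i in range(1,c):
            if s[i,4]<minpx: continue
            P=W[l==i]; b=cv2.minAreaRect((P[:,:2]*1000).astype(np.float32))
            print(nm,"px",ce[i].round(),s[i,4],"rect",np.round(b[0],1),np.round(b[1],1),round(b[2],1),"z",np.round(np.percentile(P[:,2],[5,50,95])*1000,1))
    box=np.zeros(z.shape,bool)
    def bx(x0,x1,y0,y1): b=box.copy(); b[y0:y1,x0:x1]=1; return b
    F=bx(160,300,190,300)
    reg("fence/pad",F&(z>.048)&(z<.062))
    reg("bed",F&(z>.031)&(z<.038),60)
    reg("fix",F&(z>.012),100)
    reg("crumb",bx(205,285,242,278)&(z>.0415)&(z<.052),4)
    reg("lever",bx(205,260,170,225)&(z>.095),10)
    C=bx(340,440,160,290)
    reg("objs",C&(z>.012),30); reg("heads",C&(z>.044)&(z<.07),3); reg("top",C&(z>.036)&(z<.048),10)
    S=bx(95,185,195,290)
    reg("scr",S&(z>.012)); reg("foot",S&(z>.016)&(z<.04)); reg("grip",S&(z>.05)); 
    dark=(im.max(2)<60)&bx(95,150,225,290)
    reg("mat",dark,50)
im=np.load("top0.npz")["im"]; cv2.imwrite("pics/z.png",np.hstack([cv2.resize(im[160:300,90:300],None,fx=2.4,fy=2.4,interpolation=2),cv2.resize(im[160:300,330:450],None,fx=2.4,fy=2.4,interpolation=2)]))
```

```text
fence/pad px [245. 234.] 997 rect [528.9  39.9] [ 87.2 224.6] 7.7 z [50.1 57.  61. ]
fence/pad px [212. 224.] 16 rect [532.9 126.1] [13.6 10.6] 2.6 z [48.5 49.6 52.6]
fence/pad px [243. 252.] 16 rect [459.2  40.7] [15.1  9.5] 47.0 z [48.1 50.3 54.4]
fence/pad px [229. 257.] 16 rect [447.1  77.7] [ 8.1 11. ] 1.1 z [48.3 50.4 53.3]
fence/pad px [255. 267.] 17 rect [420.3   6.7] [10.8 16.4] 2.4 z [48.3 50.1 55.7]
fence/pad px [249. 277.] 659 rect [392.8  21.6] [ 20.1 238.7] 7.6 z [50.8 55.6 60.3]
bed px [274. 214.] 345 rect [566.6 -37.2] [64.2 77.9] 6.1 z [31.7 35.1 37.6]
bed px [211. 221.] 307 rect [545.5 125.4] [65.8 75.8] 9.9 z [31.8 35.  37.5]
bed px [248. 257.] 1955 rect [459.7  32.3] [115.9 243.3] 7.7 z [31.7 35.1 37.6]
bed px [252. 282.] 70 rect [379.2  13.8] [ 7.1 95.8] 7.4 z [31.7 34.6 37.6]
fix px [243. 244.] 7280 rect [493.   83.6] [251.3 336.3] 7.5 z [30.7 38.7 99.4]
fix px [166. 216.] 157 rect [555.8 261.6] [38.  38.1] 82.1 z [13.1 18.1 46.3]
crumb px [243. 253.] 36 rect [457.2  41.7] [16.2 14.2] 1.0 z [43.3 47.1 51. ]
crumb px [229. 256.] 38 rect [447.7  77.6] [21.  15.4] 
[... 2732 characters left out ...]
px [172. 265.] 152 rect [419.5 224.5] [128.8  44.9] 1.8 z [15.1 27.6 33.5]
foot px [115. 196.] 22 rect [608.2 404.2] [17.1  8.6] 89.7 z [16.2 18.7 24.4]
foot px [168. 217.] 49 rect [554.1 252.8] [17.9 37.1] 77.0 z [16.1 18.7 37.7]
foot px [158. 219.] 17 rect [547.5 279.5] [24.4 14.7] 64.7 z [16.2 19.8 39.2]
foot px [123. 256.] 355 rect [441.5 381.7] [60.  76.1] 58.0 z [20.5 26.2 34.2]
foot px [172. 266.] 140 rect [419.5 224.5] [128.8  44.9] 1.8 z [17.1 28.2 33.9]
grip px [116. 257.] 229 rect [440.8 381.6] [24.6 59.8] 58.2 z [54.8 68.8 74.8]
mat px [111. 243.] 91 rect [475.7 418.4] [22.9 61. ] 52.4 z [-0.1  4.7  9.3]
mat px [129. 264.] 573 rect [435.3 377.7] [103.6 113. ] 81.7 z [nan nan nan]
```

View pics/z.png

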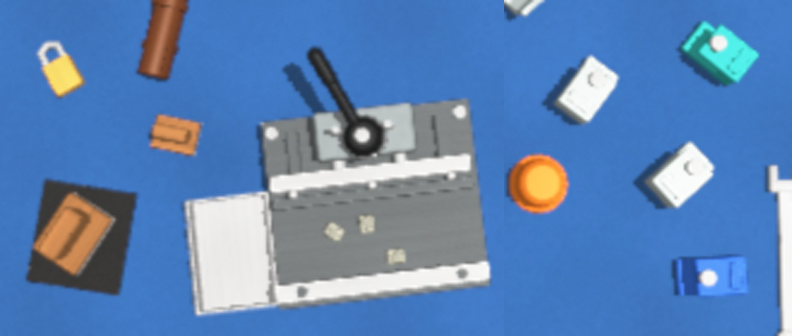

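```bash
cat >> h.py <<'E'
YAW=np.radians(7.6); O=np.array([.4443,.0285])
ex=np.array([np.cos(YAW),np.sin(YAW)]); ey=np.array([-ex[1],ex[0]])
def fx(x,y): return O+ex*x/1000+ey*y/1000
def infx(p): q=np.array(p)[:2]-O; return np.array([q@ex,q@ey])*1000
def plan(xy,z,a,R=None,p=None):
    s=r.read_state(); R=Ro.from_quat(s["ee_rot"]).as_matrix() if R is None else R; p=s["eef_pos"] if p is None else p
    c0=np.degrees(np.arctan2(R[1,1],R[0,1]))
    a=min([a-360,a-180,a,a+180],key=lambda q:abs(q-c0)); a=np.radians(a)
    T=np.array([[-np.sin(a),np.cos(a),0],[np.cos(a),np.sin(a),0],[0,0,-1]])
    w=Ro.from_matrix(R.T@T).as_rotvec()/np.radians(45)
    d=T.T@(np.array([*xy,z])-p)/.12
    print("turn",w.round(3),"rows>=",round(np.abs(w).max()/.159,1),"shift",d.round(4),"rows>=",round(np.linalg.norm(d)/.3475,1))
    return T,np.array([*xy,z])
E
python3 - <<'E'
from h import *
T,p=plan((.441,.3817),.15,58.2); plan((.441,.3817),.053,58.2,T,p)
E
```

```text
turn [-0.001  0.     0.274] rows>= 1.7 shift [-2.5593 -0.4456  0.8563] rows>= 7.9
turn [0. 0. 0.] rows>= 0.0 shift [0.     0.     0.8083] rows>= 2.3
```

```bash
python3 -m crank '[[[0,0,0,0,0,0.137,0],[0,0,0,0,0,0.137,0],[-0.256,-0.0446,0.0856,0,0,0,0],[-0.256,-0.0446,0.0856,0,0,0,0],[-0.256,-0.0446,0.0856,0,0,0,0],[-0.256,-0.0446,0.0856,0,0,0,0],[-0.256,-0.0446,0.0856,0,0,0,0],[-0.256,-0.0446,0.0856,0,0,0,0],[-0.256,-0.0446,0.0856,0,0,0,0],[-0.256,-0.0446,0.0856,0,0,0,0],[-0.256,-0.0446,0.0856,0,0,0,0],[-0.256,-0.0446,0.0856,0,0,0,0],[0,0,0,0,0,0,0],[0,0,0,0,0,0,0]]]'
python3 - <<'E'
from h import *
st();plan((.441,.3817),.053,58.2)
im,d,K,M=cam("wrist"); cv2.imwrite("pics/w1.png",im)
W=cloud(d,K,M);z=W[...,2]
m=(z>.06)&(z<.078)&(np.hypot(W[...,0]-.441,W[...,1]-.3817)<.06)
if m.sum()>30:
    print(m.sum(),cv2.minAreaRect((W[m][:,:2]*1000).astype(np.float32)),np.median(z[m]))
E
```

```text
t: 1.27
eef_pos: [0.4419, 0.3806, 0.1497]
ee_rot: [0.275, 0.961, -0.001, -0.0]
wrist_force: [0.1, 0.8, 0.6]
opening: 0.0859
gripper_force: 0.0
t 1.27 p [0.4419 0.3806 0.1497] R [[-0.849, 0.529, -0.001], [0.529, 0.849, -0.001], [0.001, -0.001, -1.0]] f [0.1 0.8 0.6] op 0.0859 gf 0.0
turn [-0.002 -0.001 -0.003] rows>= 0.0 shift [0.0112 0.0038 0.8061] rows>= 2.3
2777 ((439.110595703125, 383.4174499511719), (23.76616668701172, 58.833580017089844), 57.269371032714844) 0.06919130027961659
```

View pics/w1.png

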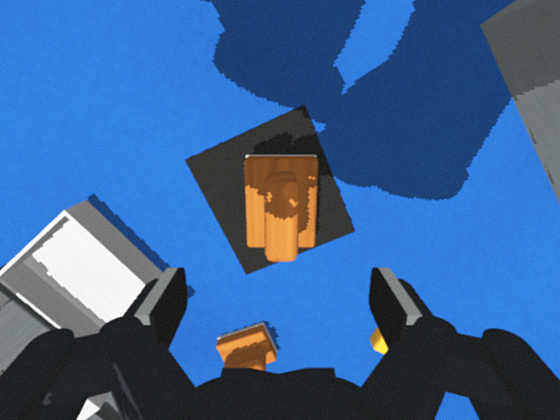

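Top-view and wrist depth agree on the grip to 2 mm, and it lies between the fingers at about column 281. Next I descend and close.

```bash
python3 -m crank '[[[0.022,0.005,0,0,0,0,0],[0,0,0.2,0,0,0,0],[0,0,0.2,0,0,0,0],[0,0,0.2,0,0,0,0],[0,0,0.2,0,0,0,0],[0,0,0,0,0,0,0],[0,0,0,0,0,0,0],[0,0,0,0,0,0,1],[0,0,0,0,0,0,1],[0,0,0,0,0,0,1],[0,0,0,0,0,0,1],[0,0,0,0,0,0,1],[0,0,0,0,0,0,1],[0,0,0,0,0,0,1],[0,0,0,0,0,0,1],[0,0,0,0,0,0,1],[0,0,0,0,0,0,1]]]'
python3 - <<'E'
from h import *
s=st();p=s["eef_pos"];R=Ro.from_quat(s["ee_rot"]).as_matrix()
plan(p[:2],.16,58.2)
T,q=plan(fx(0,-78),.16,97.6,None,[p[0],p[1],.16]); plan(fx(0,-78),.053+.031,97.6,T,q)
E
```

```text
t: 2.73
eef_pos: [0.4395, 0.384, 0.0552]
ee_rot: [0.274, 0.962, 0.0, 0.0]
wrist_force: [-0.1, -0.2, 8.0]
opening: 0.0231
gripper_force: 61.0
t 2.73 p [0.4395 0.384  0.0552] R [[-0.85, 0.527, 0.001], [0.527, 0.85, 0.001], [-0.0, 0.001, -1.0]] f [-0.1 -0.2  8. ] op 0.0231 gf 61.0
turn [ 0.001  0.    -0.   ] rows>= 0.0 shift [ 0.      0.     -0.8731] rows>= 2.5
turn [ 0.001  0.001 -0.876] rows>= 5.5 shift [ 0.3526 -3.5917  0.    ] rows>= 10.4
turn [0. 0. 0.] rows>= 0.0 shift [0.     0.     0.6333] rows>= 1.8
```

```bash
python3 -m crank '[[[0,0,-0.1,0,0,0,1],[0,0,-0.2,0,0,0,1],[0,0,-0.2,0,0,0,1],[0,0,-0.2,0,0,0,1],[0,0,-0.17,0,0,0,1],[0,0,0,0,0,-0.146,1],[0,0,0,0,0,-0.146,1],[0,0,0,0,0,-0.146,1],[0,0,0,0,0,-0.146,1],[0,0,0,0,0,-0.146,1],[0,0,0,0,0,-0.146,1],[0,0,0,0,0,0,1]]]'; python3 -m crank '[[[0.027,-0.276,0,0,0,0,1],[0.027,-0.276,0,0,0,0,1],[0.027,-0.276,0,0,0,0,1],[0.027,-0.276,0,0,0,0,1],[0.027,-0.276,0,0,0,0,1],[0.027,-0.276,0,0,0,0,1],[0.027,-0.276,0,0,0,0,1],[0.027,-0.276,0,0,0,0,1],[0.027,-0.276,0,0,0,0,1],[0.027,-0.276,0,0,0,0,1],[0.027,-0.276,0,0,0,0,1],[0.027,-0.276,0,0,0,0,1],[0.027,-0.276,0,0,0,0,1],[0,0,0,0,0,0,1],[0,0,0,0,0,0,1]]]';python3 - <<'E'
from h import *
st();plan(fx(0,-78),.0875,97.6)
im,d,K,M=cam("top");W=cloud(d,K,M);z=W[...,2]
m=(z>.055)&(z<.16)&(abs(W[...,0]-.45)<.06)&(abs(W[...,1]+.05)<.08)
print(m.sum()); cv2.imwrite("pics/t2.png",cv2.resize(im[180:320,160:340],None,fx=3,fy=3))
im,d,K,M=cam("side"); cv2.imwrite("pics/s2.png",cv2.resize(im[150:270,180:340],None,fx=4,fy=4))
E
```

```text
t: 3.73
eef_pos: [0.4391, 0.3836, 0.1595]
ee_rot: [-0.069, 0.998, -0.0, -0.0]
wrist_force: [0.7, 0.0, -1.6]
opening: 0.0231
gripper_force: 59.7
t: 4.98
eef_pos: [0.4547, -0.0501, 0.1594]
ee_rot: [-0.063, 0.998, -0.0, 0.0]
wrist_force: [-0.9, 0.3, -4.4]
opening: 0.0233
gripper_force: 60.9
t 4.98 p [ 0.4547 -0.0501  0.1594] R [[-0.992, -0.126, 0.0], [-0.126, 0.992, -0.0], [-0.0, -0.0, -1.0]] f [-0.9  0.3 -4.4] op 0.0233 gf 60.9
turn [-0.     0.001 -0.009] rows>= 0.1 shift [-0.0009  0.0108  0.5989] rows>= 1.7
6
```

View pics/s2.png

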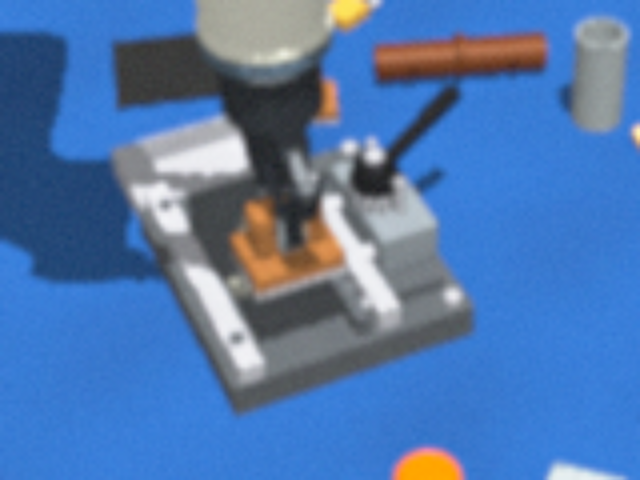

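The side view shows the scraper held level and lined up over the lane, clear of the crumb at (237,283). Next I lower it.

```bash
python3 -m crank '[[[0.007,0.01,0.15,0,0,-0.009,1],[0,0,0.15,0,0,0,1],[0,0,0.15,0,0,0,1],[0,0,0.1,0,0,0,1],[0,0,0.05,0,0,0,1],[0,0,0,0,0,0,1],[0,0,0,0,0,0,1]]]'; python3 -m crank '[[[0,0,0.01,0,0,0,1],[0,0,0,0,0,0,1],[0,0,0,0,0,0,1]]]';python3 -c "
from h import *
s=st();print(infx(s['eef_pos']))"
```

```text
t: 5.67
eef_pos: [0.4536, -0.0466, 0.0871]
ee_rot: [-0.07, 0.998, 0.0, -0.0]
wrist_force: [0.9, 0.7, -2.5]
opening: 0.0236
gripper_force: 62.0
t: 5.92
eef_pos: [0.4538, -0.0473, 0.086]
ee_rot: [-0.07, 0.998, -0.0, 0.0]
wrist_force: [0.7, 0.0, -2.4]
opening: 0.0233
gripper_force: 62.0
t 5.92 p [ 0.4538 -0.0473  0.086 ] R [[-0.99, -0.14, 0.0], [-0.14, 0.99, -0.0], [-0.0, -0.0, -1.0]] f [ 0.7  0.  -2.4] op 0.0233 gf 62.0
[ -0.61899213 -76.3782655 ]
```

```bash
python3 -m crank '[[[0,0,0.006,0,0,0.009,1],[0,0.03,0,0,0,0,1],[0,0.05,0,0,0,0,1],[0,0.05,0,0,0,0,1],[0,0.05,0,0,0,0,1],[0,0.05,0,0,0,0,1],[0,0.05,0,0,0,0,1],[0,0.05,0,0,0,0,1],[0,0.05,0,0,0,0,1],[0,0.05,0,0,0,0,1],[0,0.05,0,0,0,0,1],[0,0.05,0,0,0,0,1],[0,0.05,0,0,0,0,1],[0,0.05,0,0,0,0,1],[0,0.05,0,0,0,0,1],[0,0.05,0,0,0,0,1],[0,0,0,0,0,0,1]]]'; python3 -c "
from h import *
s=st();print(infx(s['eef_pos']))
im,d,K,M=cam('top');cv2.imwrite('pics/t3.png',cv2.resize(im[180:320,160:310],None,fx=3,fy=3))"
```

```text
t: 7.33
eef_pos: [0.4429, 0.0398, 0.0856]
ee_rot: [-0.066, 0.998, -0.0, 0.001]
wrist_force: [2.6, 2.9, 6.2]
opening: 0.0231
gripper_force: 63.4
t 7.33 p [0.4429 0.0398 0.0856] R [[-0.991, -0.133, 0.002], [-0.133, 0.991, -0.0], [-0.002, -0.001, -1.0]] f [2.6 2.9 6.2] op 0.0231 gf 63.4
[ 0.0927378  11.40348451]
```

```bash
python3 -m crank '[[[0,0.05,0,0,0,0,1],[0,0.05,0,0,0,0,1],[0,0.05,0,0,0,0,1],[0,0.05,0,0,0,0,1],[0,0.05,0,0,0,0,1],[0,0.05,0,0,0,0,1],[0,0.05,0,0,0,0,1],[0,0.05,0,0,0,0,1],[0,0.05,0,0,0,0,1],[0,0.05,0,0,0,0,1],[0,0.05,0,0,0,0,1],[0,0.05,0,0,0,0,1],[0,0.05,0,0,0,0,1],[0,0.05,0,0,0,0,1],[0,0.05,0,0,0,0,1],[0,0.05,0,0,0,0,1],[0,0.05,0,0,0,0,1],[0,0.05,-0.005,0,0,0,1],[0,0,0,0,0,0,1]]]'; python3 -m crank '[[[0,0,-0.1,0,0,0,1],[0,0,-0.2,0,0,0,1],[0,0,-0.2,0,0,0,1],[0,0,-0.1,0,0,0,1],[0,0,0,0,0,0,1]]]'; python3 -c "
from h import *
s=st();print(infx(s['eef_pos']))
im,d,K,M=cam('top');a=cv2.resize(im[200:310,160:310],None,fx=2.5,fy=2.5)
im,d,K,M=cam('side');b=cv2.resize(im[150:260,180:310],None,fx=2.5,fy=2.5);cv2.imwrite('pics/t4.png',np.hstack([a,b]))
plan((.4405,.3825),.16,58)"
```

```text
t: 8.97
eef_pos: [0.4277, 0.1471, 0.0859]
ee_rot: [-0.066, 0.998, 0.0, 0.0]
wrist_force: [-0.6, 0.6, -3.9]
opening: 0.0234
gripper_force: 62.3
t: 9.38
eef_pos: [0.4288, 0.1465, 0.1597]
ee_rot: [-0.066, 0.998, 0.0, 0.002]
wrist_force: [1.0, -0.2, -2.3]
opening: 0.0235
gripper_force: 62.3
t 9.38 p [0.4288 0.1465 0.1597] R [[-0.991, -0.132, 0.004], [-0.132, 0.991, 0.001], [-0.004, 0.0, -1.0]] f [ 1.  -0.2 -2.3] op 0.0235 gf 62.3
[  0.21584544 119.01494358]
turn [0.    0.001 0.88 ] rows>= 5.5 shift [ 0.9522  1.7262 -0.0214] rows>= 5.7
```

View pics/t4.png

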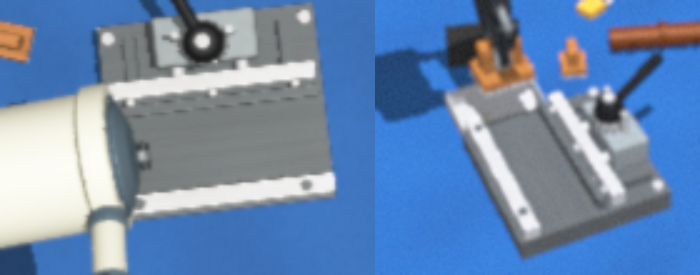

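The bed is clear. Next the scraper goes back to its mat.

```bash
python3 -m crank '[[[0,0,0,0,0,0.147,1],[0,0,0,0,0,0.147,1],[0,0,0,0,0,0.147,1],[0,0,0,0,0,0.147,1],[0,0,0,0,0,0.147,1],[0,0,0,0,0,0.145,1],[0.119,0.216,0,0,0,0,1],[0.119,0.216,0,0,0,0,1],[0.119,0.216,0,0,0,0,1],[0.119,0.216,0,0,0,0,1],[0.119,0.216,0,0,0,0,1],[0.119,0.216,0,0,0,0,1],[0.119,0.216,0,0,0,0,1],[0.119,0.216,0,0,0,0,1],[0,0,0.2,0,0,0,1],[0,0,0.2,0,0,0,1],[0,0,0.2,0,0,0,1],[0,0,0.15,0,0,0,1],[0,0,0.05,0,0,0,1],[0,0,0,0,0,0,1]]]'; python3 -c "
from h import *
s=st();plan((.4405,.3825),.0555,58)
im,d,K,M=cam('top');a=cv2.resize(im[200:310,80:310],None,fx=3,fy=3);cv2.imwrite('pics/t5.png',a)"
```

```text
t: 11.15
eef_pos: [0.4394, 0.3818, 0.0591]
ee_rot: [0.276, 0.961, -0.002, -0.001]
wrist_force: [-0.5, 0.6, -2.5]
opening: 0.0233
gripper_force: 62.1
t 11.15 p [0.4394 0.3818 0.0591] R [[-0.848, 0.53, -0.004], [0.53, 0.848, -0.003], [0.002, -0.004, -1.0]] f [-0.5  0.6 -2.5] op 0.0233 gf 62.1
turn [-0.005 -0.002  0.   ] rows>= 0.0 shift [-0.0051  0.0098  0.0299] rows>= 0.1
```

View pics/t5.png

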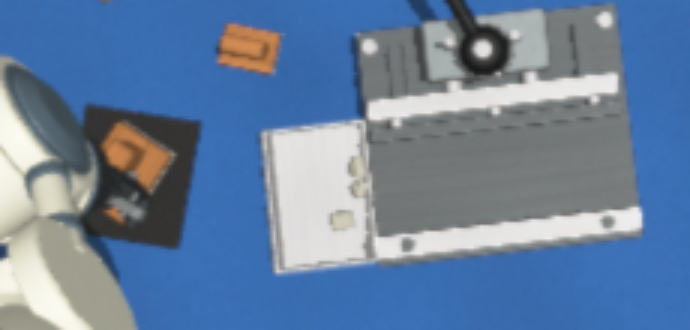

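All three crumbs lie in the tray, at (355,165), (357,187) and (341,219). Next I release the scraper.

```bash
python3 -m crank '[[[0,0.005,0.02,0.003,0,0,1],[0,0,0.013,0,0,0,1],[0,0,0,0,0,0,1],[0,0,0,0,0,0,0],[0,0,0,0,0,0,0],[0,0,0,0,0,0,0],[0,0,0,0,0,0,0],[0,0,0,0,0,0,0],[0,0,-0.2,0,0,0,0],[0,0,-0.3,0,0,0,0],[0,0,-0.3,0,0,0,0],[0,0,-0.3,0,0,0,0],[0,0,-0.27,0,0,0,0],[0,0,0,0,0,0,0]]]'; python3 -c "
from h import *
s=st();plan((.6089,-.2853),.22,53.8)
im,d,K,M=cam('wrist');W=cloud(d,K,M);z=W[...,2];m=(z>.055)&(z<.085)&(np.hypot(W[...,0]-.44,W[...,1]-.38)<.06)
print(m.sum(),cv2.minAreaRect((W[m][:,:2]*1000).astype(np.float32)),np.median(z[m]))"
```

```text
t: 12.37
eef_pos: [0.4432, 0.3852, 0.2286]
ee_rot: [0.275, 0.961, 0.003, 0.003]
wrist_force: [1.7, 1.8, 0.8]
opening: 0.0855
gripper_force: 0.0
t 12.37 p [0.4432 0.3852 0.2286] R [[-0.848, 0.529, 0.006], [0.53, 0.848, 0.003], [-0.004, 0.006, -1.0]] f [1.7 1.8 0.8] op 0.0855 gf 0.0
turn [0.008 0.004 0.094] rows>= 0.6 shift [-4.4141 -3.6935  0.0714] rows>= 16.6
1576 ((439.97265625, 382.1435546875), (23.64275360107422, 58.34949493408203), 58.390689849853516) 0.06910911790061333
```

Scraper is standing at (440,382). On to clamp A.

```bash
python3 -m crank '[[[0,0,0,0.008,0.004,0.094,0],[-0.245,-0.205,0.004,0,0,0,0],[-0.245,-0.205,0.004,0,0,0,0],[-0.245,-0.205,0.004,0,0,0,0],[-0.245,-0.205,0.004,0,0,0,0],[-0.245,-0.205,0.004,0,0,0,0],[-0.245,-0.205,0.004,0,0,0,0],[-0.245,-0.205,0.004,0,0,0,0],[-0.245,-0.205,0.004,0,0,0,0],[-0.245,-0.205,0.004,0,0,0,0],[-0.245,-0.205,0.004,0,0,0,0],[-0.245,-0.205,0.004,0,0,0,0],[-0.245,-0.205,0.004,0,0,0,0],[-0.245,-0.205,0.004,0,0,0,0],[-0.245,-0.205,0.004,0,0,0,0],[-0.245,-0.205,0.004,0,0,0,0],[-0.245,-0.205,0.004,0,0,0,0],[-0.245,-0.205,0.004,0,0,0,0],[-0.245,-0.205,0.004,0,0,0,0],[0,0,0,0,0,0,0]]]'
cat >> h.py <<'E'
def clamps(xy,rad=.06):
    im,d,K,M=cam('wrist');W=cloud(d,K,M);z=W[...,2];m=(z>.036)&(z<.054)&(np.hypot(W[...,0]-xy[0],W[...,1]-xy[1])<rad)
    c,l,s,ce=cv2.connectedComponentsWithStats(m.astype(np.uint8))
    for i in range(1,c):
        if s[i,4]>200: print(ce[i],s[i,4],np.round(np.concatenate([np.ravel(q) for q in cv2.minAreaRect((W[l==i][:,:2]*1000).astype(np.float32))]),1),np.median(z[l==i]))
    return im
E
python3 -c "
from h import *
s=st();im=clamps((.615,-.289));plan((.6089,-.2853),.12,53.8)
cv2.imwrite('pics/w6.png',im)"
```

```text
t: 14.08
eef_pos: [0.6069, -0.2926, 0.2143]
ee_rot: [0.313, 0.95, -0.004, -0.002]
wrist_force: [-1.3, -0.4, -0.1]
opening: 0.0855
gripper_force: 0.0
t 14.08 p [ 0.6069 -0.2926  0.2143] R [[-0.805, 0.594, -0.007], [0.594, 0.805, -0.007], [0.002, -0.01, -1.0]] f [-1.3 -0.4 -0.1] op 0.0855 gf 0.0
[287.35812449 193.82821342] 2474 [ 612.  -288.5   41.7   56.2   53.1] 0.042031391811022084
turn [-0.012 -0.005 -0.004] rows>= 0.1 shift [0.003  0.0414 0.7845] rows>= 2.3
```

View pics/w6.png

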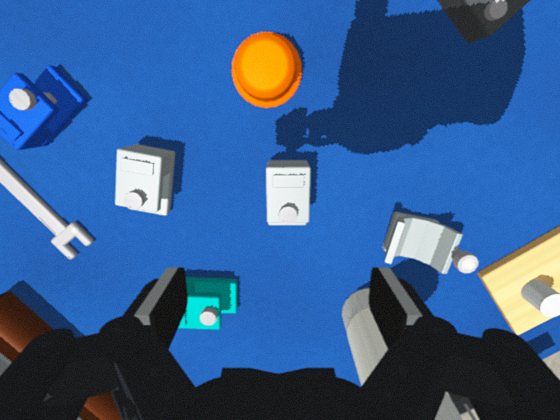

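Clamp A at wrist pixel (288,195) is undisturbed, so I descend with a small correction.

```bash
python3 -m crank '[[[0.008,0.036,0.25,-0.012,-0.005,0,0],[0,0,0.25,0,0,0,0],[0,0,0.25,0,0,0,0],[0,0,0,0,0,0,0],[0,0,0,0,0,0,0]]]';python3 -c "
from h import *
st();plan((.608,-.2855),.036,53.5)"
```

```text
t: 14.55
eef_pos: [0.6071, -0.2811, 0.1246]
ee_rot: [0.31, 0.951, 0.001, -0.001]
wrist_force: [-0.3, 0.6, 1.2]
opening: 0.0852
gripper_force: 0.0
t 14.55 p [ 0.6071 -0.2811  0.1246] R [[-0.807, 0.59, -0.002], [0.59, 0.807, 0.002], [0.003, 0.0, -1.0]] f [-0.3  0.6  1.2] op 0.0852 gf 0.0
turn [ 0.    -0.004  0.007] rows>= 0.0 shift [-0.0277 -0.0248  0.7382] rows>= 2.1
```

```bash
python3 -m crank '[[[-0.028,-0.025,0.1,0,-0.004,0.007,0],[0,0,0.16,0,0,0,0],[0,0,0.16,0,0,0,0],[0,0,0.16,0,0,0,0],[0,0,0.1,0,0,0,0],[0,0,0.05,0,0,0,0],[0,0,0,0,0,0,0],[0,0,0,0,0,0,0],[0,0,0,0,0,0,1],[0,0,0,0,0,0,1],[0,0,0,0,0,0,1],[0,0,0,0,0,0,1],[0,0,0,0,0,0,1],[0,0,0,0,0,0,1],[0,0,0,0,0,0,1],[0,0,0,0,0,0,1]]]';python3 -c "
from h import *
s=st();p=s['eef_pos'];plan(p[:2],.2,53.5);T,q=plan(fx(-15.5,-50),.2,97.6,None,[p[0],p[1],.2]);plan(fx(-15.5,-50),p[2]+.037,97.6,T,q)"
```

```text
t: 15.88
eef_pos: [0.6098, -0.2871, 0.0392]
ee_rot: [0.313, 0.95, -0.0, 0.003]
wrist_force: [-0.5, 1.6, 9.7]
opening: 0.0409
gripper_force: 61.2
t 15.88 p [ 0.6098 -0.2871  0.0392] R [[-0.804, 0.595, 0.005], [0.595, 0.804, -0.002], [-0.005, 0.001, -1.0]] f [-0.5  1.6  9.7] op 0.0409 gf 61.2
turn [ 0.001  0.007 -0.   ] rows>= 0.0 shift [ 0.      0.     -1.3403] rows>= 3.9
turn [-0.001  0.007 -0.98 ] rows>= 6.2 shift [1.1485 2.3723 0.    ] rows>= 7.6
turn [0. 0. 0.] rows>= 0.0 shift [0.     0.     1.0319] rows>= 3.0
```

```bash
python3 -m crank '[[[0,0,-0.1,0,0.007,0,1],[0,0,-0.2,0,0,0,1],[0,0,-0.3,0,0,0,1],[0,0,-0.3,0,0,0,1],[0,0,-0.3,0,0,0,1],[0,0,-0.14,0,0,0,1],[0,0,0,0,0,-0.14,1],[0,0,0,0,0,-0.14,1],[0,0,0,0,0,-0.14,1],[0,0,0,0,0,-0.14,1],[0,0,0,0,0,-0.14,1],[0,0,0,0,0,-0.14,1],[0,0,0,0,0,-0.14,1],[0,0,0,0,0,0,1]]]';python3 -m crank '[[[0.115,0.237,0,0,0,0,1],[0.115,0.237,0,0,0,0,1],[0.115,0.237,0,0,0,0,1],[0.115,0.237,0,0,0,0,1],[0.115,0.237,0,0,0,0,1],[0.115,0.237,0,0,0,0,1],[0.115,0.237,0,0,0,0,1],[0.115,0.237,0,0,0,0,1],[0.115,0.237,0,0,0,0,1],[0.105,0.237,0,0,0,0,1],[0,0,0.2,0,0,0,1],[0,0,0.2,0,0,0,1],[0,0,0.2,0,0,0,1],[0,0,0,0,0,0,1],[0,0,0,0,0,0,1],[0,0,0,0,0,0,1]]]';python3 -c "
from h import *
s=st();print(infx(s['eef_pos']));plan(fx(-13,-50),.0765,97.6)
im,d,K,M=cam('side'); cv2.imwrite('pics/s7.png',cv2.resize(im[130:270,180:340],None,fx=3.5,fy=3.5))"
```

```text
t: 17.05
eef_pos: [0.609, -0.2869, 0.1987]
ee_rot: [-0.069, 0.998, 0.001, -0.001]
wrist_force: [-0.2, -0.2, -4.1]
opening: 0.0408
gripper_force: 62.5
t: 18.38
eef_pos: [0.4367, -0.0233, 0.1284]
ee_rot: [-0.065, 0.998, 0.001, 0.0]
wrist_force: [-0.2, -0.4, -5.9]
opening: 0.0408
gripper_force: 63.8
t 18.38 p [ 0.4367 -0.0233  0.1284] R [[-0.992, -0.13, 0.0], [-0.13, 0.992, 0.001], [-0.0, 0.001, -1.0]] f [-0.2 -0.4 -5.9] op 0.0408 gf 63.8
[-14.38309804 -50.34984952]
turn [ 0.001  0.    -0.003] rows>= 0.0 shift [-0.0115  0.0029  0.4323] rows>= 1.2
```

View pics/s7.png

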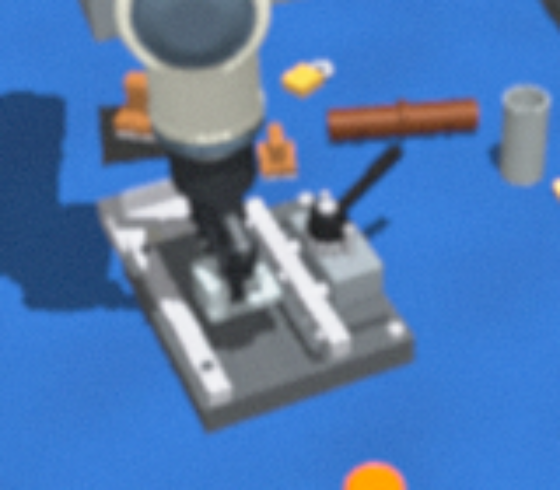

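The clamp hangs level and square between the fence and the jaw pad, at about (235,285).

```bash
python3 -m crank '[[[-0.01,0.003,0.15,0,0,0,1],[0,0,0.15,0,0,0,1],[0,0,0.1,0,0,0,1],[0,0,0.03,0,0,0,1],[0,0,0.01,0,0,0,1],[0,0,0.005,0,0,0,1],[0,0,0,0,0,0,1],[0,0,0,0,0,0,1]]]';python3 -c "
from h import *
s=st();print(infx(s['eef_pos']))"
```

```text
t: 19.1
eef_pos: [0.4378, -0.0227, 0.0748]
ee_rot: [-0.066, 0.998, 0.0, 0.0]
wrist_force: [-1.2, 1.3, -5.2]
opening: 0.041
gripper_force: 63.7
t 19.1 p [ 0.4378 -0.0227  0.0748] R [[-0.991, -0.132, 0.001], [-0.132, 0.991, 0.001], [-0.001, 0.001, -1.0]] f [-1.2  1.3 -5.2] op 0.041 gf 63.7
[-13.19254606 -49.8829624 ]
```

```bash
python3 -m crank '[[[0,0,0.007,0,0,0,1],[0,0,0,0,0,0,1],[0,0,0,0,0,0,0.3],[0,0,0,0,0,0,0.2],[0,0,0,0,0,0,0.1],[0,0,0,0,0,0,0],[0,0,0,0,0,0,0],[0,0,0,0,0,0,0],[0,0,0,0,0,0,0],[0,0,-0.1,0,0,0,0],[0,0,-0.2,0,0,0,0],[0,0,-0.3,0,0,0,0],[0,0,-0.3,0,0,0,0],[0,0,-0.3,0,0,0,0],[0,0,0,0,0,0,0],[0,0,0,0,0,0,0]]]';python3 -c "
from h import *
s=st();im,d,K,M=cam('wrist');W=cloud(d,K,M);z=W[...,2];F=(W[...,:2]-O)@np.array([ex,ey]).T*1000
m=(z>.071)&(z<.09)&(abs(F[...,0])<40)&(abs(F[...,1]+50)<40)
print(m.sum(),cv2.minAreaRect(F[m].astype(np.float32)),np.median(z[m]))
plan((.514,-.3918),.22,43)"
```

```text
t: 20.43
eef_pos: [0.4384, -0.0229, 0.2189]
ee_rot: [-0.066, 0.998, 0.0, 0.002]
wrist_force: [0.2, 0.7, -0.8]
opening: 0.0856
gripper_force: 0.0
t 20.43 p [ 0.4384 -0.0229  0.2189] R [[-0.991, -0.132, 0.004], [-0.132, 0.991, 0.0], [-0.004, -0.0, -1.0]] f [ 0.2  0.7 -0.8] op 0.0856 gf 0.0
2980 ((-11.561222076416016, -50.73836135864258), (55.78845977783203, 41.95008850097656), 0.3045109212398529) 0.07709134812351581
turn [2.000e-03 1.000e-03 1.213e+00] rows>= 7.6 shift [-2.6837 -1.6312 -0.0207] rows>= 9.0
```

```bash
python3 -m crank '[[[0,0,0,0,0,0.152,0],[0,0,0,0,0,0.152,0],[0,0,0,0,0,0.152,0],[0,0,0,0,0,0.152,0],[0,0,0,0,0,0.152,0],[0,0,0,0,0,0.152,0],[0,0,0,0,0,0.152,0],[0,0,0,0,0,0.149,0],[-0.268,-0.163,0,0,0,0,0],[-0.268,-0.163,0,0,0,0,0],[-0.268,-0.163,0,0,0,0,0],[-0.268,-0.163,0,0,0,0,0],[-0.268,-0.163,0,0,0,0,0],[-0.268,-0.163,0,0,0,0,0],[-0.268,-0.163,0,0,0,0,0],[-0.268,-0.163,0,0,0,0,0],[-0.268,-0.163,0,0,0,0,0],[-0.268,-0.163,0.2,0,0,0,0],[0,0,0.2,0,0,0,0],[0,0,0.2,0,0,0,0]]]';python3 -m crank '[[[0,0,0,0,0,0,0],[0,0,0,0,0,0,0],[0,0,0,0,0,0,0]]]'; python3 -c "
from h import *
s=st();im=clamps((.517,-.395));plan((.514,-.3918),.0385,43)"
```

```text
t: 22.15
eef_pos: [0.5124, -0.3904, 0.1431]
ee_rot: [0.4, 0.917, 0.001, -0.001]
wrist_force: [-0.6, 0.9, -0.8]
opening: 0.0854
gripper_force: 0.0
t: 22.4
eef_pos: [0.5133, -0.3886, 0.1466]
ee_rot: [0.399, 0.917, 0.001, -0.001]
wrist_force: [-0.5, 0.3, 0.3]
opening: 0.0855
gripper_force: 0.0
t 22.4 p [ 0.5133 -0.3886  0.1466] R [[-0.682, 0.731, -0.001], [0.731, 0.682, 0.002], [0.002, 0.0, -1.0]] f [-0.5  0.3  0.3] op 0.0855 gf 0.0
[275.62486938 223.18861024] 3828 [ 516.1 -395.9   42.    56.4   42.8] 0.042065262064890335
turn [ 0.001 -0.     0.   ] rows>= 0.0 shift [-0.0203 -0.0145  0.9072] rows>= 2.6
```

```bash
python3 -m crank '[[[-0.016,-0.022,0.15,0,0,0,0],[0,0,0.2,0,0,0,0],[0,0,0.2,0,0,0,0],[0,0,0.2,0,0,0,0],[0,0,0.1,0,0,0,0],[0,0,0.06,0,0,0,0],[0,0,0,0,0,0,0],[0,0,0,0,0,0,0],[0,0,0,0,0,0,1],[0,0,0,0,0,0,1],[0,0,0,0,0,0,1],[0,0,0,0,0,0,1],[0,0,0,0,0,0,1],[0,0,0,0,0,0,1],[0,0,0,0,0,0,1],[0,0,0,0,0,0,1]]]';python3 -c "
from h import *
s=st();p=s['eef_pos'];plan(p[:2],.2,43);T,q=plan(fx(-13,50),.2,97.6,None,[p[0],p[1],.2])
c=np.array([.5161,-.3959]);print((p[:2]-c)@np.array([-.682,.731])*1000+7)"
```

```text
t: 23.78
eef_pos: [0.5128, -0.3921, 0.0381]
ee_rot: [0.399, 0.917, 0.0, 0.0]
wrist_force: [-0.9, 1.3, 10.6]
opening: 0.0407
gripper_force: 61.1
t 23.78 p [ 0.5128 -0.3921  0.0381] R [[-0.682, 0.731, 0.0], [0.731, 0.682, 0.001], [0.0, 0.001, -1.0]] f [-0.9  1.3 10.6] op 0.0407 gf 61.1
turn [ 0.001 -0.    -0.   ] rows>= 0.0 shift [ 0.      0.     -1.3492] rows>= 3.9
turn [ 1.000e-03  0.000e+00 -1.213e+00] rows>= 7.6 shift [0.2106 3.9663 0.    ] rows>= 11.4
12.033274580957645
```

```bash
python3 -m crank '[[[0,0,-0.1,0,0,0,1],[0,0,-0.2,0,0,0,1],[0,0,-0.3,0,0,0,1],[0,0,-0.3,0,0,0,1],[0,0,-0.3,0,0,0,1],[0,0,-0.15,0,0,0,1],[0,0,0,0,0,-0.152,1],[0,0,0,0,0,-0.152,1],[0,0,0,0,0,-0.152,1],[0,0,0,0,0,-0.152,1],[0,0,0,0,0,-0.152,1],[0,0,0,0,0,-0.152,1],[0,0,0,0,0,-0.152,1],[0,0,0,0,0,-0.149,1],[0,0,0,0,0,0,1]]]';python3 -m crank '[[[0.015,0.248,0,0,0,0,1],[0.015,0.248,0,0,0,0,1],[0.015,0.248,0,0,0,0,1],[0.015,0.248,0,0,0,0,1],[0.015,0.248,0,0,0,0,1],[0.015,0.248,0,0,0,0,1],[0.015,0.248,0,0,0,0,1],[0.015,0.248,0,0,0,0,1],[0.015,0.248,0,0,0,0,1],[0.015,0.248,0,0,0,0,1],[0.015,0.248,0,0,0,0,1],[0.015,0.248,0,0,0,0,1],[0.015,0.248,0,0,0,0,1],[0.015,0.248,0,0,0,0,1],[0.015,0.248,0,0,0,0,1],[0.015,0.248,0,0,0,0,1],[0,0,0.2,0,0,0,1],[0,0,0.2,0,0,0,1],[0,0,0,0,0,0,1],[0,0,0,0,0,0,1]]]';python3 -m crank '[[[0,0,0.2,0,0,0,1],[0,0,0,0,0,0,1],[0,0,0,0,0,0,1]]]';python3 -c "
from h import *
s=st();print(infx(s['eef_pos']));plan(fx(-16.5,50),.0735,97.6)"
```

```text
t: 25.03
eef_pos: [0.5123, -0.3919, 0.1996]
ee_rot: [-0.069, 0.998, 0.001, -0.0]
wrist_force: [-0.3, -0.3, -3.5]
opening: 0.0408
gripper_force: 61.9
t: 26.7
eef_pos: [0.4206, 0.0761, 0.1518]
ee_rot: [-0.065, 0.998, 0.001, -0.001]
wrist_force: [0.4, -0.3, -3.3]
opening: 0.041
gripper_force: 62.8
t: 26.95
eef_pos: [0.4211, 0.0759, 0.1285]
ee_rot: [-0.065, 0.998, 0.001, -0.001]
wrist_force: [0.5, -0.3, -4.4]
opening: 0.0412
gripper_force: 62.9
t 26.95 p [0.4211 0.0759 0.1285] R [[-0.992, -0.13, -0.001], [-0.13, 0.992, 0.001], [0.001, 0.001, -1.0]] f [ 0.5 -0.3 -4.4] op 0.0412 gf 62.9
[-16.7115163   50.03502157]
turn [ 0.002 -0.002 -0.003] rows>= 0.0 shift [-1.800e-03 -3.000e-04  4.583e-01] rows>= 1.3
```

```bash
python3 -m crank '[[[0,0,0.15,0,0,0,1],[0,0,0.15,0,0,0,1],[0,0,0.1,0,0,0,1],[0,0,0.04,0,0,0,1],[0,0,0.015,0,0,0,1],[0,0,0.005,0,0,0,1],[0,0,0,0,0,0,1],[0,0,0,0,0,0,1],[0,0,0,0,0,0,0.3],[0,0,0,0,0,0,0.2],[0,0,0,0,0,0,0.1],[0,0,0,0,0,0,0],[0,0,0,0,0,0,0],[0,0,0,0,0,0,0],[0,0,-0.1,0,0,0,0],[0,0,-0.2,0,0,0,0],[0,0,-0.3,0,0,0,0],[0,0,-0.3,0,0,0,0],[0,0,-0.3,0,0,0,0],[0,0,-0.1,0,0,0,0]]]';python3 -m crank '[[[0,0,0,0,0,0,0],[0,0,0,0,0,0,0]]]';cat >> h.py <<'E'
def bedlook():
    im,d,K,M=cam('wrist');W=cloud(d,K,M);z=W[...,2];F=(W[...,:2]-O)@np.array([ex,ey]).T*1000
    for y in(-50,50):
        m=(z>.071)&(z<.09)&(abs(F[...,0])<40)&(abs(F[...,1]-y)<40)
        if m.sum()>50: print(y,m.sum(),cv2.minAreaRect(F[m].astype(np.float32)),np.median(z[m]))
    return im,d,K,M
def lev(n='top'):
    im,d,K,M=cam(n);W=cloud(d,K,M);z=W[...,2];F=(W[...,:2]-O)@np.array([ex,ey]).T*1000
    rr=np.hypot(F[...,0]-110,F[...,1])
    m=(z>.095)&(z<.15)&(rr>30)&(rr<112)&(F[...,0]>90)&(im.max(2)<90); P=F[m]-[110,0]
    if m.sum()<20: print("lever?",m.sum());return
    a=np.arctan2(P[:,1],P[:,0]); e=rr[m]>78
    print("lever",n,m.sum(),"ang(cw+)",-np.median(a[e]).round(3),-np.median(a).round(3),"rmax",rr[m].max().round(1),"z end",np.percentile(z[m][e],[50,90]).round(4))
E
python3 -c "
from h import *
s=st();bedlook();lev();lev('wrist')"
```

```text
t: 28.62
eef_pos: [0.4225, 0.0762, 0.2328]
ee_rot: [-0.066, 0.998, 0.001, 0.002]
wrist_force: [1.0, -0.2, 0.7]
opening: 0.0852
gripper_force: 0.0
t: 28.78
eef_pos: [0.4213, 0.0761, 0.2288]
ee_rot: [-0.066, 0.998, 0.001, 0.0]
wrist_force: [-0.7, -0.3, -0.2]
opening: 0.0854
gripper_force: 0.0
t 28.78 p [0.4213 0.0761 0.2288] R [[-0.991, -0.132, 0.001], [-0.132, 0.991, 0.001], [-0.001, 0.001, -1.0]] f [-0.7 -0.3 -0.2] op 0.0854 gf 0.0
-50 2849 ((-11.58140754699707, -50.397823333740234), (55.59218978881836, 42.23955154418945), 0.3906373679637909) 0.07705904669973879
50 2763 ((-12.334192276000977, 49.473052978515625), (41.962100982666016, 55.31831359863281), 89.98570251464844) 0.07708229969928038
lever top 161 ang(cw+) -0.423 -0.423 rmax 105.1 z end [0.1304 0.1348]
lever? 12
```

Both clamps stand square on the bed with their centres near x = -5 mm. The lever sits at about -0.4 rad, so that is next.

```bash
cat >> h.py <<'E'
def lp(th,z,R=85):
    return plan(fx(110+R*np.cos(th),-R*np.sin(th)),z,97.6-np.degrees(th))
def lst():
    s=st(); q=infx(s["eef_pos"])-[110,0]; print("lever by tcp: th",round(-np.arctan2(q[1],q[0]),3),"r",round(np.hypot(*q),1),"z",round(s["eef_pos"][2],4),"j6",round(s["joints"][5],2))
E
python3 -c "
from h import *
lp(-.4,.17)"
```

```text
turn [ 0.003 -0.003 -0.51 ] rows>= 3.2 shift [-1.5223 -0.7987  0.4781] rows>= 5.1
```

```bash
python3 -m crank '[[[0,0,0,0,0,-0.1275,0],[0,0,0,0,0,-0.1275,0],[0,0,0,0,0,-0.1275,0],[0,0,0,0,0,-0.1275,0],[-0.19,-0.1,0.04,0,0,0,0],[-0.19,-0.1,0.04,0,0,0,0],[-0.19,-0.1,0.06,0,0,0,0],[-0.19,-0.1,0.06,0,0,0,0],[-0.19,-0.1,0.06,0,0,0,0],[-0.19,-0.1,0.06,0,0,0,0],[-0.19,-0.1,0.08,0,0,0,0],[-0.19,-0.1,0.08,0,0,0,0],[0,0,0,0,0,0,0],[0,0,0,0,0,0,0],[0,0,0,0,0,0,0]]]'; python3 -c "
from h import *
lst();lp(-.4,.122);lev('wrist')
im,d,K,M=cam('wrist');cv2.imwrite('pics/w8.png',im)"
```

```text
t: 30.18
eef_pos: [0.6261, 0.0861, 0.1695]
ee_rot: [-0.263, 0.965, 0.001, -0.001]
wrist_force: [-0.3, -0.5, 1.1]
opening: 0.0856
gripper_force: 0.0
t 30.18 p [0.6261 0.0861 0.1695] R [[-0.861, -0.508, -0.003], [-0.508, 0.861, 0.001], [0.002, 0.003, -1.0]] f [-0.3 -0.5  1.1] op 0.0856 gf 0.0
lever by tcp: th -0.401 r 84.5 z 0.1695 j6 -2.06
turn [ 0.003 -0.003  0.   ] rows>= 0.0 shift [-0.0041 -0.0009  0.3957] rows>= 1.1
lever wrist 3567 ang(cw+) -0.428 -0.433 rmax 104.9 z end [0.1289 0.1315]
```

View pics/w8.png

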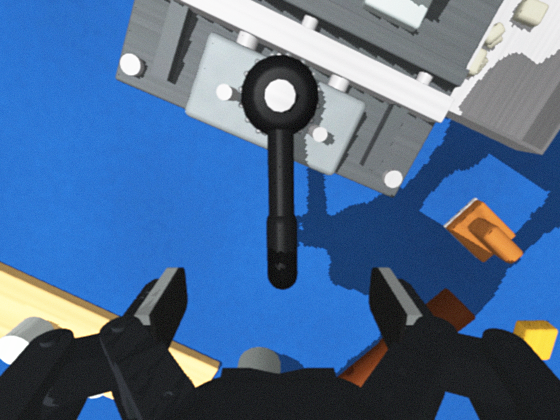

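The lever bar end is centred between the open fingers at (282,250), aligned with the tool. Next I descend and grip.

```bash
python3 -m crank '[[[0,0.01,0.13,0,0,0,0],[0,0,0.13,0,0,0,0],[0,0,0.1,0,0,0,0],[0,0,0.035,0,0,0,0],[0,0,0,0,0,0,0],[0,0,0,0,0,0,0],[0,0,0,0,0,0,1],[0,0,0,0,0,0,1],[0,0,0,0,0,0,1],[0,0,0,0,0,0,1],[0,0,0,0,0,0,1],[0,0,0,0,0,0,1],[0,0,0,0,0,0,1],[0,0,0,0,0,0,1],[0,0,0,0,0,0,1],[0,0,0,0,0,0,1]]]'; python3 -c "
from h import *
lst()"
```

```text
t: 31.62
eef_pos: [0.6266, 0.0872, 0.1237]
ee_rot: [-0.263, 0.965, 0.001, 0.0]
wrist_force: [-0.0, 1.1, 4.8]
opening: 0.0161
gripper_force: 58.4
t 31.62 p [0.6266 0.0872 0.1237] R [[-0.861, -0.508, -0.0], [-0.508, 0.861, 0.001], [-0.001, 0.001, -1.0]] f [-0.   1.1  4.8] op 0.0161 gf 58.4
lever by tcp: th -0.41 r 85.6 z 0.1237 j6 -2.06
```

```bash
python3 -m crank '[[[0.001,-0.0357,0,0,0,0.0637,1],[0.001,-0.0357,0,0,0,0.0637,1],[0.0035,-0.0712,0,0,0,0.1273,1],[0.0035,-0.0712,0,0,0,0.1273,1],[0.0035,-0.0712,0,0,0,0.1273,1],[0.0035,-0.0712,0,0,0,0.1273,1],[0,0,0,0,0,0,1]]]'; python3 -c "
from h import *
lst()"
```

```text
t: 32.2
eef_pos: [0.6384, 0.0457, 0.1236]
ee_rot: [-0.012, 1.0, 0.001, -0.0]
wrist_force: [-1.5, 5.0, 7.2]
opening: 0.0161
gripper_force: 58.7
t 32.2 p [0.6384 0.0457 0.1236] R [[-1.0, -0.025, -0.0], [-0.025, 1.0, 0.002], [0.0, 0.002, -1.0]] f [-1.5  5.   7.2] op 0.0161 gf 58.7
lever by tcp: th 0.102 r 85.1 z 0.1236 j6 -1.62
```

```bash
python3 -m crank '[[[0.0035,-0.071,0,0,0,0.1273,1],[0.0035,-0.071,0,0,0,0.1273,1],[0.0035,-0.071,0,0,0,0.1273,1],[0.0035,-0.071,0,0,0,0.1273,1],[0.0035,-0.071,0,0,0,0.1273,1],[0.0035,-0.071,0,0,0,0.1273,1],[0.0015,-0.05,0,0,0,0.09,1],[0,0,0,0,0,0,1],[0,0,0,0,0,0,1]]]'; python3 -c "
from h import *
lst();lev()
im,d,K,M=cam('top');cv2.imwrite('pics/t9.png',cv2.resize(im[160:310,160:310],None,fx=3.5,fy=3.5))"
```

```text
t: 32.95
eef_pos: [0.6214, -0.0069, 0.1235]
ee_rot: [0.314, 0.949, 0.001, -0.001]
wrist_force: [-1.4, 4.0, 7.1]
opening: 0.0162
gripper_force: 58.6
t 32.95 p [ 0.6214 -0.0069  0.1235] R [[-0.803, 0.596, -0.001], [0.596, 0.803, 0.002], [0.002, 0.001, -1.0]] f [-1.4  4.   7.1] op 0.0162 gf 58.6
lever by tcp: th 0.766 r 84.4 z 0.1235 j6 -1.04
  return _methods._mean(a, axis=axis, dtype=dtype,
  ret = ret.dtype.type(ret / rcount)
Traceback (most recent call last):
  File "h.py", line 56, in lev
    print("lever",n,m.sum(),"ang(cw+)",-np.median(a[e]).round(3),-np.median(a).round(3),"rmax",rr[m].max().round(1),"z end",np.percentile(z[m][e],[50,90]).round(4))
                                                                                                                            ~~~~~~~~~~~~~^^^^^^^^^^^^^^^^^
IndexError: index -1 is out of bounds for axis 0 with size 0
```

```bash
python3 -m crank '[[[0,0,-0.03,0,0,0,1],[0,0,-0.035,0,0,0,1],[0,0,0,0,0,0,1],[0,0,0,0,0,0,1]]]'; python3 -c "
from h import *
lst()
im,d,K,M=cam('side');cv2.imwrite('pics/t9.png',cv2.resize(im[140:270,190:330],None,fx=4,fy=4))"
```

```text
t: 33.33
eef_pos: [0.6211, -0.0069, 0.1308]
ee_rot: [0.314, 0.95, 0.0, -0.001]
wrist_force: [-1.3, 3.3, -6.4]
opening: 0.0163
gripper_force: 59.9
t 33.33 p [ 0.6211 -0.0069  0.1308] R [[-0.803, 0.595, -0.002], [0.595, 0.803, 0.002], [0.002, 0.0, -1.0]] f [-1.3  3.3 -6.4] op 0.0163 gf 59.9
lever by tcp: th 0.768 r 84.2 z 0.1308 j6 -1.04
```

View pics/t9.png

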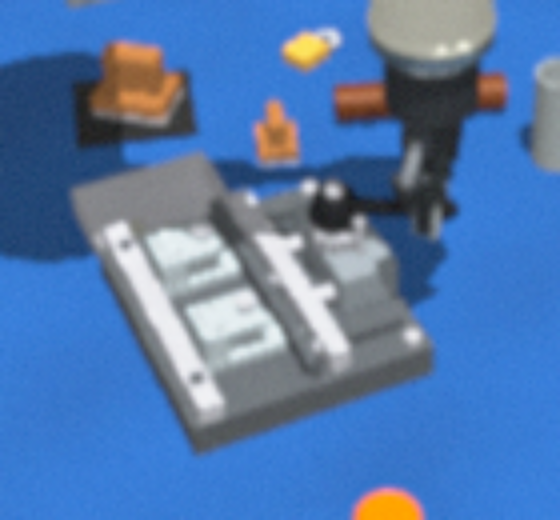

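The lever is lifted by 7 mm, the jaw is part closed and the clamps are standing. Next I swing it back four serrations.

```bash
python3 -m crank '[[[0.0035,0.0704,0,0,0,-0.1273,1],[0.0035,0.0704,0,0,0,-0.1273,1],[0.0035,0.0704,0,0,0,-0.1273,1],[0.0035,0.0704,0,0,0,-0.1273,1],[0.0035,0.0704,0,0,0,-0.1273,1],[0.0035,0.0704,0,0,0,-0.1273,1],[0.0035,0.0704,0,0,0,-0.1273,1],[0.0035,0.0704,0,0,0,-0.1273,1],[0.0035,0.0704,0,0,0,-0.1273,1],[0.0035,0.0704,0,0,0,-0.1273,1],[0.0035,0.0704,0,0,0,-0.1273,1],[0.0035,0.0704,0,0,0,-0.1273,1],[0.0035,0.0704,0,0,0,-0.1273,1],[0.0035,0.0704,0,0,0,-0.1273,1],[0.0035,0.0704,0,0,0,-0.1273,1],[0.001,0.045,0,0,0,-0.08,1],[0,0,0,0,0,0,1],[0,0,0,0,0,0,1]]]'; python3 -c "
from h import *
lst();lp(-.8,.1308)"
```

```text
t: 34.88
eef_pos: [0.6047, 0.1113, 0.1312]
ee_rot: [-0.446, 0.895, 0.001, 0.0]
wrist_force: [0.7, 4.4, -5.7]
opening: 0.0161
gripper_force: 59.9
t 34.88 p [0.6047 0.1113 0.1312] R [[-0.602, -0.798, -0.0], [-0.798, 0.602, 0.002], [-0.001, 0.001, -1.0]] f [ 0.7  4.4 -5.7] op 0.0161 gf 59.9
lever by tcp: th -0.793 r 85.4 z 0.1312 j6 -2.41
turn [ 0.001  0.001 -0.011] rows>= 0.1 shift [0.0032 0.0053 0.0037] rows>= 0.0
```

Lower it and see whether it seats.

```bash
python3 -m crank '[[[0.003,0.006,0.02,0,0,-0.011,1],[0,0,0.025,0,0,0,1],[0,0,0.02,0,0,0,1],[0,0,0,0,0,0,1],[0,0,0,0,0,0,1],[0,0,0,0,0,0,1]]]'; python3 -c "
from h import *
lst()"
```

```text
t: 35.38
eef_pos: [0.6044, 0.1113, 0.124]
ee_rot: [-0.449, 0.893, 0.001, 0.001]
wrist_force: [-1.2, 7.8, 2.8]
opening: 0.0158
gripper_force: 61.0
t 35.38 p [0.6044 0.1113 0.124 ] R [[-0.597, -0.802, 0.001], [-0.802, 0.597, 0.002], [-0.002, 0.001, -1.0]] f [-1.2  7.8  2.8] op 0.0158 gf 61.0
lever by tcp: th -0.796 r 85.3 z 0.124 j6 -2.42
```

```bash
python3 -m crank '[[[0.001,-0.0357,0,0,0,0.0637,1],[0.001,-0.0357,0,0,0,0.0637,1],[0.0035,-0.071,0,0,0,0.1273,1],[0.0035,-0.071,0,0,0,0.1273,1],[0.0035,-0.071,0,0,0,0.1273,1],[0.0035,-0.071,0,0,0,0.1273,1],[0.0035,-0.071,0,0,0,0.1273,1],[0.0035,-0.071,0,0,0,0.1273,1],[0.0035,-0.071,0,0,0,0.1273,1],[0,0,0,0,0,0,1]]]'; python3 -c "
from h import *
lst()"
```

```text
t: 36.22
eef_pos: [0.6376, 0.0528, 0.1237]
ee_rot: [-0.062, 0.998, 0.001, -0.0]
wrist_force: [-3.9, 8.3, 2.3]
opening: 0.016
gripper_force: 61.5
t 36.22 p [0.6376 0.0528 0.1237] R [[-0.992, -0.123, -0.001], [-0.123, 0.992, 0.002], [0.001, 0.002, -1.0]] f [-3.9  8.3  2.3] op 0.016 gf 61.5
lever by tcp: th 0.017 r 84.9 z 0.1237 j6 -1.71
```

```bash
python3 -m crank '[[[0.0025,-0.0567,0,0,0,0.1019,1],[0.0025,-0.0567,0,0,0,0.1019,1],[0.0025,-0.0567,0,0,0,0.1019,1],[0.0025,-0.0567,0,0,0,0.1019,1],[0.0025,-0.0567,0,0,0,0.1019,1],[0.0025,-0.0567,0,0,0,0.1019,1],[0,0,0,0,0,0,1],[0,0,0,0,0,0,1],[0,0,0,0,0,0,1]]]'; python3 -c "
from h import *
lst()"
```

```text
t: 36.97
eef_pos: [0.6328, 0.0139, 0.1235]
ee_rot: [0.174, 0.985, 0.001, -0.001]
wrist_force: [-4.7, 10.2, 2.9]
opening: 0.0165
gripper_force: 61.0
t 36.97 p [0.6328 0.0139 0.1235] R [[-0.94, 0.342, -0.001], [0.342, 0.94, 0.002], [0.002, 0.002, -1.0]] f [-4.7 10.2  2.9] op 0.0165 gf 61.0
lever by tcp: th 0.484 r 84.6 z 0.1235 j6 -1.3
```

```bash
python3 -m crank '[[[0.0005,-0.021,0,0,0,0.038,1],[0,0,0,0,0,0,1],[0,0,0,0,0,0,1],[0,0,0,0,0,0,0.5],[0,0,0,0,0,0,0.3],[0,0,0,0,0,0,0],[0,0,0,0,0,0,0],[0,0,0,0,0,0,0],[0,0,0,0,0,0,0],[0,0,-0.1,0,0,0,0],[0,0,-0.2,0,0,0,0],[0,0,-0.3,0,0,0,0],[0,0,-0.3,0,0,0,0],[0.2,0,-0.2,0,0,0,0],[0.3,0,0,0,0,0,0],[0.3,0,0,0,0,0,0],[0.3,0,0,0,0,0,0],[0,0,0,0,0,0,0],[0,0,0,0,0,0,0]]]'; python3 -c "
from h import *
lst()
im,d,K,M=bedlook();lev('wrist');cv2.imwrite('pics/w10.png',im)
W=cloud(d,K,M);z=W[...,2];F=(W[...,:2]-O)@np.array([ex,ey]).T*1000
for y in(-90,0,90):
    m=(z>.054)&(z<.06)&(abs(F[...,1]-y)<8)&(F[...,0]>10)&(F[...,0]<60)
    if m.sum()>5: print('pad',y,np.percentile(F[m][:,0],[2,98]).round(1))
    m=(z>.05)&(z<.06)&(abs(F[...,1]-y)<8)&(F[...,0]<-30)
    if m.sum()>5: print('fence',y,np.percentile(F[m][:,0],[2,98]).round(1))"
```

```text
t: 38.55
eef_pos: [0.5083, 0.0602, 0.2568]
ee_rot: [0.187, 0.982, 0.001, 0.0]
wrist_force: [0.3, 0.2, 0.5]
opening: 0.0854
gripper_force: 0.0
t 38.55 p [0.5083 0.0602 0.2568] R [[-0.93, 0.367, 0.0], [0.367, 0.93, 0.001], [0.0, 0.001, -1.0]] f [0.3 0.2 0.5] op 0.0854 gf 0.0
lever by tcp: th -2.645 r 48.2 z 0.2568 j6 -1.2
-50 2515 ((-13.738372802734375, -49.96492385864258), (42.18732452392578, 52.470008850097656), 89.88777923583984) 0.07711912112328201
50 2866 ((-13.667707443237305, 49.92332458496094), (42.0811767578125, 52.64240646362305), 89.91889190673828) 0.07710409172794244
lever wrist 1206 ang(cw+) 0.441 0.442 rmax 102.6 z end [0.1289 0.1316]
pad -90 [26.8 59.5]
fence -90 [-62.7 -43.5]
pad 0 [27.  59.6]
fence 0 [-62.9 -43.5]
pad 90 [27.  59.3]
fence 90 [-62.8 -43.4]
```

View pics/w10.png

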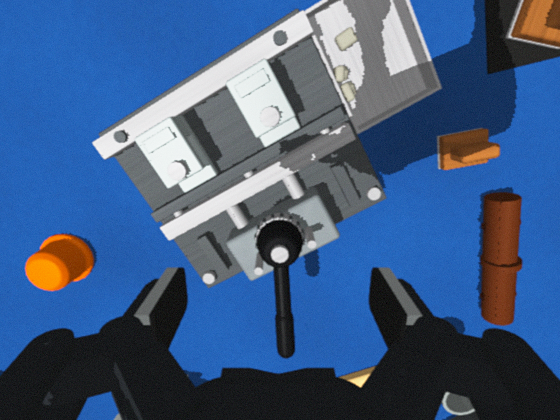

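The clamps are against the fence with the pad on them, at (175,155) and (263,98) in the image, and the lever is down. The crumbs are in the tray. One last check that the scraper was not knocked.

```bash
python3 -c "
from h import *
im,d,K,M=cam('top');W=cloud(d,K,M);z=W[...,2]
for a,b in((.05,.08),(.016,.04)):
    m=(z>a)&(z<b)&(np.hypot(W[...,0]-.44,W[...,1]-.382)<.09)
    print(m.sum(),m.sum()>5 and cv2.minAreaRect((W[m][:,:2]*1000).astype(np.float32)))
b=im.astype(int);m=(b.max(2)<75)&(abs(W[...,2])<.012)&(np.hypot(W[...,0]-.44,W[...,1]-.382)<.11)
print('mat',m.sum(),cv2.minAreaRect((W[m][:,:2]*1000).astype(np.float32)))
m=(z>.01)&(z<.02)
F=(W[...,:2]-O)@np.array([ex,ey]).T*1000
m=(z>.008)&(z<.03)&(abs(F[...,0])<60)&(F[...,1]>124)&(F[...,1]<212)
c,l,s,ce=cv2.connectedComponentsWithStats(m.astype(np.uint8))
for i in range(1,c): print('crumb',s[i,4],F[l==i].mean(0).round(),z[l==i].max())
"
```

```text
224 ((442.6432800292969, 379.8701171875), (24.726036071777344, 59.01178741455078), 57.831565856933594)
351 ((442.46429443359375, 380.8826904296875), (59.99644088745117, 76.47441864013672), 58.086177825927734)
mat 907 ((436.8951416015625, 376.5672607421875), (110.93000793457031, 120.58267211914062), 81.08995819091797)
crumb 31 [ 21. 134.] 0.027503073757260132
crumb 1 [ 32. 188.] 0.008799742237223906
crumb 1 [ 26. 160.] 0.009766835411151753
crumb 1 [ 23. 183.] 0.008743561300087244
crumb 1 [ 22. 175.] 0.008570127857633114
crumb 2 [ 16. 179.] 0.009679190370248447
crumb 2 [ 12. 152.] 0.010241264471138045
crumb 3 [  9. 172.] 0.010068997014229364
crumb 33 [  2. 133.] 0.028034141688811243
crumb 1 [ 10. 192.] 0.010474131994899993
crumb 2 [  8. 184.] 0.011109230522727609
crumb 1 [  6. 159.] 0.008251797653052062
crumb 2 [ -1. 153.] 0.00892944296357645
crumb 1 [ -0. 199.] 0.008342793048750075
crumb 1 [ -6. 177.] 0.008229514973937535
crumb 2 [-10. 147.] 0.009837930701286801
crumb 1 [ -8. 124.] 0.029308544878929865
crumb 1 [-11. 175.] 0.008598126995846611
crumb 1 [ -9. 169.] 0.009872685436455031
c
[... 484 characters left out ...]
889029
crumb 1 [-37. 195.] 0.008769481101317256
crumb 1 [-41. 161.] 0.010003482474557623
crumb 2 [-41. 148.] 0.010726553568982222
crumb 1 [-41. 131.] 0.009798459732001108
crumb 1 [-42. 195.] 0.010250541854463835
crumb 1 [-42. 178.] 0.008989814190083711
crumb 1 [-46. 165.] 0.008896800969820262
crumb 1 [-48. 148.] 0.008498236231238021
crumb 1 [-44. 203.] 0.009585921037114975
crumb 4 [-51. 191.] 0.01021017731716034
crumb 1 [-53. 154.] 0.01096013964712328
crumb 1 [-54. 143.] 0.009725093771471682
crumb 3 [-56. 137.] 0.01072426667991988
crumb 1 [-53. 171.] 0.008990461609220013
crumb 1 [-58. 182.] 0.012423055962570873
crumb 1 [-59. 169.] 0.008520934536345948
crumb 1 [-60. 163.] 0.010244015715664245
```

All good: the crumbs are in the tray and the scraper stands on the mat.

```bash
python3 -c "
from workcell import r
print(r.job_done())"
```

```text
the job is handed in; nothing more can be done
None
```

The job is handed in, with no verdict returned: all three crumbs are in the tray, the scraper is upright on its mat, and both clamps are held against the fence with the lever down; the spindle is at about 2.4 rad, estimated from the lever's travel because it can't be read directly.

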